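# Load the narrow-footed counter stand with gift cartons

## Robot

A 6-joint arm with a two-finger parallel gripper is mounted at the origin on a cart in front of the work surface, level with it; the furniture and walls round the work are solid. World frame = base frame: x ahead of the robot, y to its left, z up, the work surface at z = 0. Lengths are in mm, angles in rad, forces in N, time in s.
With the tool pointing down it reaches from about 400 to 825 mm from the base axis. Payload 7 kg.
Tool frame: the origin (TCP) lies at the very end of the fingers, on their centre line; the grasp point (between the pads) lies 19 mm behind it; z points along the fingers, y is the line along which they close (so a half turn about z gives the same grasp; the last joint's range is limited). The gripper opens to 88 mm and grips with 3 to 60 N. Pads are 19 mm wide; open, the fingers measure 130 mm over their backs; the gripper's body (78 mm by 193 mm) begins 47 mm behind the grasp point.
Start: joints at [-0.907, 0.359, 0.012, 0, -1.224, -0.288], TCP at [247.709, -627.882, 226.561] pointing down, gripper open.
Joint ranges: [-3.07, 3.07], [-1.43, 2.12], [-1.02, 1.25], [-3.03, 1.67], [-3.05, -0], [-3.03, 3.03]. Speed limits (rad/s): [2.39, 2.39, 3.01, 3.14, 3.14, 3.14].

## Interface

Orientations are given as a unit quaternion [x, y, z, w].
In Python, from plant import bot gives the robot as it stands. Calls block until the motion is done:
- bot.move_ptp(position, orientation): joint-space move of the TCP to a pose.
- bot.line_to(position, velocity=150, ori=None): straight line of the TCP; ori=None keeps the orientation; velocity is the mean speed in mm/s.
- bot.move_joints(angles): joint-space move.
- bot.move_gripper(opening, force=None): finger opening in mm; force is the grip in N (None keeps the last); returns when the fingers have stopped.
- bot.pause(seconds).
- bot.solve_ik(position, orientation): joint angles nearest the present ones, or None.
- bot.read_state(): the state.
- bot.camera(name): name is "scene" or "top" or "wrist"; returns the picture (400x640x3 uint8, red, green, blue); there is no depth.
- bot.get_calibration(name): a dict with "fx", "fy", "cx", "cy" (pixels), "distortion" ([k1, k2, p1, p2, k3] as OpenCV has them; the pictures are not rectified), "view" (4x4, takes a point from world to camera coordinates); the wrist camera has in their place "T_tool_cam" (4x4, takes a point from camera to tool coordinates, whose origin is the TCP and whose axes are the flange's). Camera axes: x right, y up, looking along -z (the intrinsics and any distortion apply to the point x, -y, -z); pixel columns grow to the right and rows downward; lengths in mm; the calibration is good to about 2 mm. A picture is of the moment at which its call begins: read the wrist's pose just before it. get_calibration takes no time and is no camera call.
A pose or a line that the arm cannot do raises bot.Unreachable and nothing moves.
- bot.close_job(): hands the job in; it is judged then, once.
The state is a dict: "t": time; "joint_pos": joint angles; "qvel": joint speeds; "tau": joint torques, N m; "tcp_pos": TCP position; "eef_rot": TCP orientation; "contact_force": force on the tool from outside, world axes, zero at the start; "moment": the same for the moment, N m; "width": finger opening in mm; "finger_force": force on a finger pad.
Only numpy, scipy, OpenCV 4.12 (cv2) and the standard library are available. Lean on these libraries where they do the work, as an engineer would, in place of code of your own. Each camera call takes 0.05 s, during which the arm holds its last target. There are 200 camera calls.

## Task

Load the three gift cartons onto the small wooden counter stand, one flat and upright in each bay, without ever letting the light stand tip, and without shoving it out of its place. The cartons look alike but one is much heavier than the other two: feel for it by lifting, because the stand stays level only if the heavy one goes into the middle bay first, before a light one goes to either side. Set them down gently rather than dropping them, and leave the ribbon spool and the sticker roll where they are.

Things in the scene. Friction and masses are not known exactly. Their poses are not given: they have to be found in the camera images.
- carton_a: closed rigid gift carton, green, white lid, blue band, gold dot on top; 70 mm along its x, 56 mm along its y (grip this width), 60 mm tall. Origin: centre of its underside, z up. The three look alike; one of them (a different one each time) weighs 0.6 to 0.85 kg, the other two 0.13 to 0.17 kg each: only lifting tells. The pack inside may shift by 1 mm
- carton_b: closed rigid gift carton, green, white lid, blue band, gold dot on top; 70 mm along its x, 56 mm along its y (grip this width), 60 mm tall. Origin: centre of its underside, z up. The three look alike; one of them (a different one each time) weighs 0.6 to 0.85 kg, the other two 0.13 to 0.17 kg each: only lifting tells. The pack inside may shift by 1 mm
- carton_c: closed rigid gift carton, green, white lid, blue band, gold dot on top; 70 mm along its x, 56 mm along its y (grip this width), 60 mm tall. Origin: centre of its underside, z up. The three look alike; one of them (a different one each time) weighs 0.6 to 0.85 kg, the other two 0.13 to 0.17 kg each: only lifting tells. The pack inside may shift by 1 mm
- stand: loose light wooden stand (0.2 kg): board 256 (x) by 90 (y) by 8 mm on one narrow foot under its middle, 40 (x) by 90 (y) by 30 mm tall. Three bays in a row along x, 84 mm apart, parted by low ribs. It tips over the foot's edge, 20 mm from its middle: a carton alone in an end bay tips it; with the heavy one in the middle a light one at an end does not. Origin: centre of the foot's underside, z up
- bay_near (a point): centre of the end (stand's -x, the end nearer the robot) bay's floor, on top of the stand's board (38 mm above the table when level). The bay is 80 mm long along the stand's x between ribs 6 mm high and 4 mm thick, open along the stand's y, where the board is 90 mm wide. Axes as the stand's
- bay_middle (a point): centre of the middle bay's floor, on top of the stand's board (38 mm above the table when level). The bay is 80 mm long along the stand's x between ribs 6 mm high and 4 mm thick, open along the stand's y, where the board is 90 mm wide. Axes as the stand's
- bay_far (a point): centre of the end (stand's +x, the end farther from the robot) bay's floor, on top of the stand's board (38 mm above the table when level). The bay is 80 mm long along the stand's x between ribs 6 mm high and 4 mm thick, open along the stand's y, where the board is 90 mm wide. Axes as the stand's
- ribbon_spool: loose spool of red ribbon with a pale card flange, about 85 x 77 x 22 mm, lying flat on the table near the front edge; leave alone. Origin under its hub
- roll: loose roll of white stickers, 66 mm across, 24 mm tall, lying flat near the front edge; leave alone. Origin: centre of its underside
- lid_top_right: topmost of a fixed stack of round tin lids, 259 mm across, that stands between the cartons (left) and the stand (right); the stack's top is 185 mm above the table, so carry cartons over it. Origin: centre of this lid's underside, 160 mm above the table. (Behind the stand, fixed: a big round tin 125 mm tall, from x = 0.72 m on)

How it is judged:
By the outcome, as a careful person would: the job done as asked, in the order asked, and still so for the second after the job is handed in, with the robot touching nothing.
It also fails if it takes over 72 s, if anything falls off the work surface, if the arm or the gripper's body presses on something with over 40 N, if the wrist force passes 120 N, or if a joint passes its speed limit or range.

## Working session

There is one attempt and no reset: what is moved stays moved. The work goes in short steps, each a Python script; the robot and the scene stay as the last script left them, time stands still between calls to the robot, and variables do not carry over. Pictures are saved under pics/ and viewed, at most 10 in all, crops included, and the job is handed in when it is done.

```bash
ls; mkdir -p pics
python3 - <<'E'
from plant import bot
import cv2
for n in("scene","top"):
    cv2.imwrite(f"pics/{n}0.png",bot.camera(n)[:,:,::-1]); c=bot.get_calibration(n); print(n,c)
print(bot.get_calibration("wrist")); print(bot.read_state())
E
```

```text
pics
scene {'fx': 471.74611451660485, 'fy': 471.74611451660485, 'cx': 325.89053202799647, 'cy': 197.86645174528616, 'distortion': array([-0.02549019,  0.        ,  0.        ,  0.        ,  0.        ]), 'view': array([[-6.82959552e-01, -7.30367311e-01,  1.13947979e-02,
         3.43062435e+02],
       [ 4.15577825e-01, -3.75679451e-01,  8.28347766e-01,
        -2.97357637e+02],
       [-6.00717339e-01,  5.70463445e-01,  5.60098328e-01,
        -1.11355159e+03],
       [ 0.00000000e+00,  0.00000000e+00,  0.00000000e+00,
         1.00000000e+00]])}
top {'fx': 370.86925522916215, 'fy': 370.86925522916215, 'cx': 319.3447864116815, 'cy': 203.84988047072468, 'distortion': array([-0.00346144,  0.        ,  0.        ,  0.        ,  0.        ]), 'view': array([[ 1.42790147e-02, -9.99804847e-01,  1.36519958e-02,
        -8.10462653e+00],
       [ 9.97774043e-01,  1.51368113e-02,  6.49448652e-02,
        -5.30044926e+02],
       [-6.51388388e-02,  1.26942584e-02,  9.97795464e-01,
        -1.05910045e+03],
       [ 0.00000000e+00,  0.00000000e+00,  0.00000000e+00,
         1.00000000e+00]])}

[... 530 characters left out ...]
+00]])}
{'t': 0.1, 'joint_pos': array([-9.06914027e-01,  3.59321821e-01,  1.11390888e-02, -3.26675087e-04,
       -1.22410496e+00, -2.88098133e-01]), 'qvel': array([-0.00074851, -0.00124589,  0.00220632,  0.00252507,  0.00014954,
       -0.00070993]), 'tau': array([-1.52336746e-03, -5.84163880e+01,  2.93749166e+01,  7.01550096e+00,
        1.01061471e-02, -5.53364100e-05]), 'tcp_pos': array([ 247.53793058, -627.48984196,  225.70391261]), 'eef_rot': array([-1.86733804e-01,  9.82410254e-01,  7.33165501e-04, -2.05180317e-04]), 'contact_force': array([ 0.30272009, -0.6587951 , -0.27573995]), 'moment': array([-0.02131733,  0.05204129,  0.02768222]), 'finger_force': 0.0, 'width': 87.6027738841654}
```

View pics/top0.png

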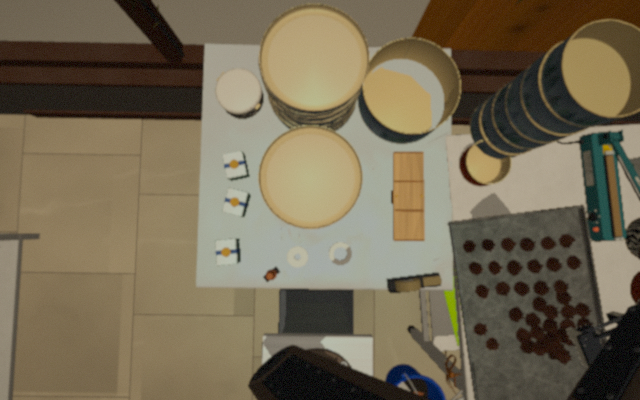

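View pics/scene0.png

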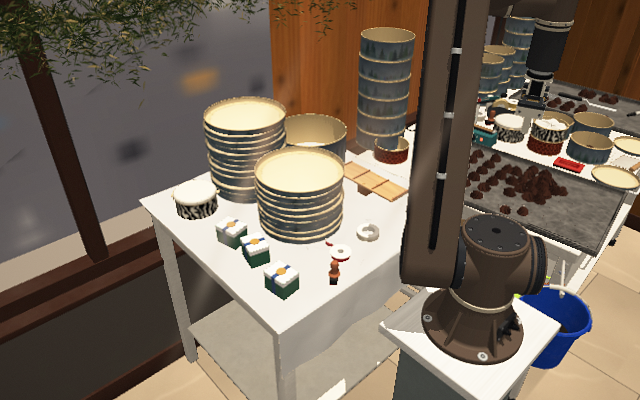

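The top view shows cartons near (235,165), (236,203) and (228,251), and the stand spanning about (394–423, 152–240). The tin-lid stack is between them at (310,176). I'll enlarge both areas.

Run:
```python
import cv2,numpy as np
i=cv2.imread("pics/top0.png")
a=cv2.resize(i[145:270,210:260],None,fx=4.8,fy=4.8,interpolation=cv2.INTER_CUBIC)
b=cv2.resize(i[140:265,380:435],None,fx=4.8,fy=4.8,interpolation=cv2.INTER_CUBIC)
cv2.imwrite("pics/c1.png",np.hstack([a,b])); print(a.shape)
```

```text
(600, 240, 3)
```

View pics/c1.png

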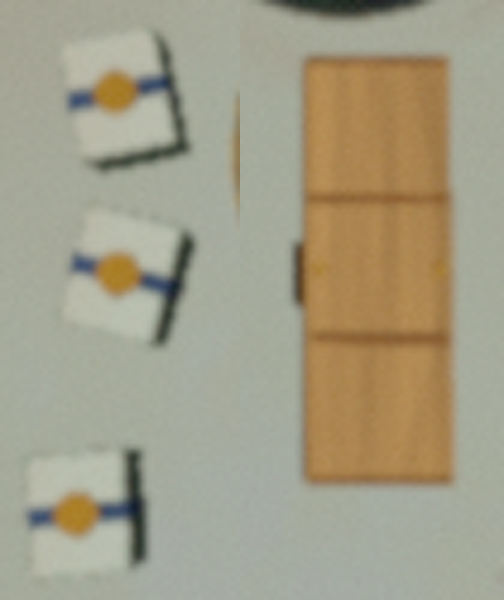

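Lid quads and stand corners are readable in the crop. The blue band runs along each carton's grip width. Converting to world coordinates.

```bash
cat > h.py <<'E'
import numpy as np, cv2
from scipy.spatial.transform import Rotation as R
def ray(c,px,z):
    """pixel -> world on plane z, static camera calibration c"""
    K=np.array([[c["fx"],0,c["cx"]],[0,c["fy"],c["cy"]],[0,0,1]])
    u=cv2.undistortPoints(np.array([[px]],float),K,np.array(c["distortion"]))[0,0]
    V=c["view"]; d=V[:3,:3].T@[u[0],-u[1],-1]; o=-V[:3,:3].T@V[:3,3]
    return o+d*(z-o[2])/d[2]
def down(a):
    """tool down; finger closing line (tool y) at world angle a, in -pi/2..pi/2 branches"""
    y=np.array([np.cos(a),np.sin(a),0]); z=np.array([0,0,-1.]); x=np.cross(y,z)
    return R.from_matrix(np.c_[x,y,z]).as_quat()
E
python3 - <<'E'
from plant import bot
from h import *
c=bot.get_calibration("top")
def P(p,z,off=(210,145)): return ray(c,(off[0]+(p[0]+.5)/4.8-.5,off[1]+(p[1]+.5)/4.8-.5),z)[:2]
C={1:[(62,46),(153,30),(183,148),(97,163),(115,91)],2:[(90,207),(190,235),(157,342),(64,315),(118,273)],3:[(27,458),(126,452),(132,570),(33,577),(78,513)]}
for k,v in C.items():
    w=np.array([P(p,60) for p in v]); L=[np.linalg.norm(w[i]-w[(i+1)%4]) for i in range(4)]
    x=w[0]-w[3]+w[1]-w[2]; y=w[0]-w[1]+w[3]-w[2]
    print(k,w[:4].mean(0).round(1),"dot",w[4].round(1),np.round(L,1),"ang",np.arctan2(x[1],x[0]).round(3),np.arctan2(-y[0],y[1]).round(3))
S=np.array([P(p,38,(330,140)) for p in [(305,58),(447,58),(452,482),(307,482)]])
print(S.round(1),S.mean(0)); x=S[0]-S[3]+S[1]-S[2]; print(np.arctan2(x[1],x[0]),[np.linalg.norm(S[i]-S[(i+1)%4]).round(1) for i in range(4)])
for p in [(305,268),(451,268)]: print(P(p,38,(330,140)))
# lid stack rim
for p in [(259,177),(362,177),(310,126),(310,228)]: print("lid",ray(c,p,185))
for p in [(298,257),(340,254),(271,274)]: print("obj",ray(c,p,20))
for p in [(362,95),(462,85),(412,140)]: print("tin",ray(c,p,125))
st=bot.read_state(); T=bot.get_calibration("wrist")["T_tool_cam"]
E
```

```text
1 [633.4 236.7] dot [636.6 241.9] [53.7 71.8 50.6 72. ] ang 0.295 0.192
2 [529.4 232.8] dot [530.3 237.1] [60.3 64.7 56.  64.3] ang -0.239 -0.263
3 [391.3 255.1] dot [391.9 255.9] [56.8 67.5 56.6 68. ] ang 0.081 0.079
[[ 682.6 -210.5]
 [ 684.1 -296.1]
 [ 430.3 -298.1]
 [ 429.1 -212. ]] [ 556.52097322 -254.18452628]
0.0068674635556235175 [np.float64(85.6), np.float64(253.7), np.float64(86.1), np.float64(253.4)]
[ 556.05257057 -210.66659161]
[ 557.40790216 -297.99530832]
lid [582.97253104 150.9508224  185.        ]
lid [ 587.06491263 -102.35148564  185.        ]
lid [712.46260975  27.79871769 185.        ]
lid [459.8161703   23.77380224 185.        ]
obj [376.35350338  58.73320936  20.        ]
obj [386.50219996 -61.649071    20.        ]
obj [327.13413981 134.90367817  20.        ]
tin [ 815.72391134 -108.54699789  125.        ]
tin [ 848.48141808 -377.19874467  125.        ]
tin [ 696.39951241 -242.11827133  125.        ]
```

Distances check out against the given sizes, allowing for about 4 mm of read-off error. The 193 mm gripper body would foul the lid stack if it closed across the width of the upper two cartons. Those two I'll grip along their 70 mm length. First I'll refine all poses with wrist pictures, over the stand and then over the cartons.

```bash
cat >> h.py <<'E'
def wray(c,pos,quat,px,z):
    K=np.array([[c["fx"],0,c["cx"]],[0,c["fy"],c["cy"]],[0,0,1]])
    u=cv2.undistortPoints(np.array([[px]],float),K,np.array(c["distortion"]))[0,0]
    W=np.eye(4); W[:3,:3]=R.from_quat(quat).as_matrix(); W[:3,3]=pos; W=W@c["T_tool_cam"]
    d=W[:3,:3]@[u[0],-u[1],-1]; o=W[:3,3]
    return o+d*(z-o[2])/d[2]
E
python3 - <<'E'
from plant import bot
from h import *
import pickle
o={}
for k,p in (("stand",(500,-270,300)),("cart",(500,200,290))):
    bot.move_ptp(p,down(0)); s=bot.read_state(); i=bot.camera("wrist")
    o[k]=(s["tcp_pos"],s["eef_rot"],i); cv2.imwrite(f"pics/w_{k}.png",i[:,:,::-1]); print(s["t"],s["tcp_pos"],s["joint_pos"].round(2),s["contact_force"],s["tau"].round(2))
pickle.dump(o,open("w.pkl","wb"))
E
```

```text
2.4 [ 499.84402177 -270.274128    299.92541161] [-0.15  0.14 -0.11  0.   -1.32 -2.99] [ 0.25805501  0.4594956  -0.52167136] [ 2.000e-01 -4.207e+01  3.015e+01  7.050e+00 -5.000e-02 -1.000e-02]
6.8833 [500.05585738 199.89380765 290.01836231] [ 0.74  0.1  -0.19 -0.   -1.29  2.4 ] [-1.10366931 -0.05581084  0.36368442] [ 3.000e-02 -3.791e+01  2.996e+01  6.990e+00  3.000e-02  0.000e+00]
```

View pics/w_cart.png

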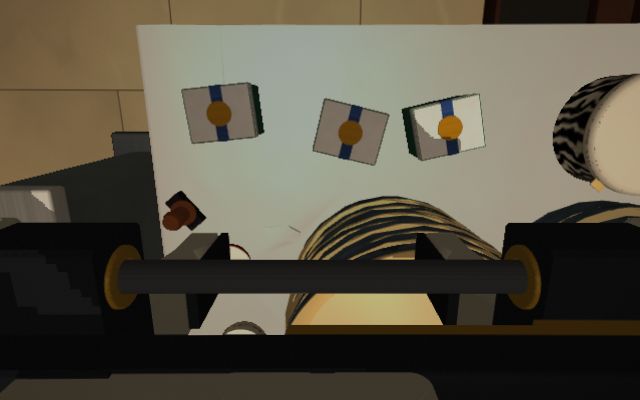

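View pics/w_stand.png

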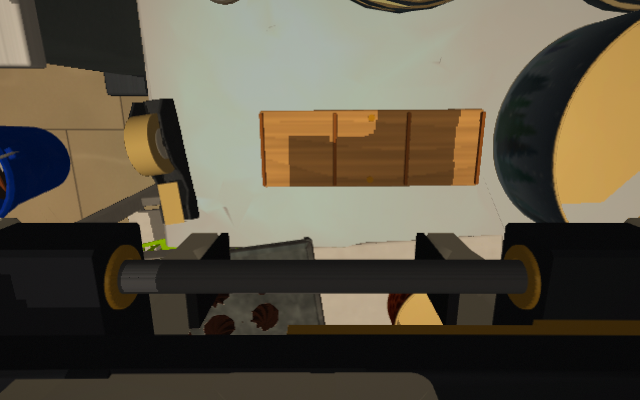

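Carton lids in the wrist picture, as corner pixels:
- Left: (182,90), (252,83), (259,138), (192,144)
- Middle: (327,99), (389,115), (375,165), (313,152)
- Right: (405,106), (480,94), (485,148), (416,160)

The stand spans (261,111) to (482,185). The body's long side does run along the closing line.

Run:
```python
from plant import bot
from h import *
import pickle
o=pickle.load(open("w.pkl","rb")); c=bot.get_calibration("wrist")
p,q,im=o["cart"]
hsv=cv2.cvtColor(im,cv2.COLOR_RGB2HSV)
C={3:[(182,90),(252,83),(259,138),(192,144),(219,113)],2:[(327,99),(389,115),(375,165),(313,152),(350,133)],1:[(405,106),(480,94),(485,148),(416,160),(450,127)]}
for k,v in C.items():
    u,w0=map(int,v[4]); r=16
    m=cv2.inRange(hsv[w0-r:w0+r,u-r:u+r],(10,120,60),(30,255,255)); M=cv2.moments(m,True); d=(u-r+M["m10"]/M["m00"],w0-r+M["m01"]/M["m00"])
    w=np.array([wray(c,p,q,a,60)[:2] for a in v[:4]+[d]])
    L=[np.linalg.norm(w[i]-w[(i+1)%4]).round(1) for i in range(4)]
    x=w[1]-w[0]+w[2]-w[3]; y=w[0]-w[3]+w[1]-w[2]
    print(k,w[:4].mean(0).round(1),"dot",np.round(d,1),w[4].round(1),M["m00"],L,"ang",np.arctan2(x[1],x[0]).round(3),np.arctan2(-y[0],y[1]).round(3))
p,q,im=o["stand"]
for z in (38,44):
    w=np.array([wray(c,p,q,a,z)[:2] for a in [(261,111),(486,109),(482,185),(264,186)]])
    x=w[1]-w[0]+w[2]-w[3]; print(z,w.round(1).tolist(),w.mean(0),np.arctan2(x[1],x[0]),[np.linalg.norm(w[i]-w[(i+1)%4]).round(1) for i in range(4)])
for a in [(335,114),(407,112),(335,184),(408,185)]: print(wray(c,p,q,a,44)[:2])
```

```text
3 [394.6 255.9] dot [218.4 113.2] [391.7 257. ] 486.0 [np.float64(72.9), np.float64(56.2), np.float64(72.4), np.float64(55.7)] ang 0.093 0.087
2 [531.4 236.3] dot [350.  132.5] [530.3 237.1] 465.0 [np.float64(67.3), np.float64(54.6), np.float64(69.0), np.float64(57.2)] ang -0.225 -0.25
1 [632.5 242.2] dot [449.8 127.6] [636.1 242.1] 480.0 [np.float64(77.8), np.float64(57.0), np.float64(74.4), np.float64(58.9)] ang 0.164 0.236
38 [[430.9, -211.6], [686.0, -209.4], [691.7, -297.6], [430.7, -299.0]] [ 559.79740072 -254.38501724] 0.006990173493540394 [np.float64(255.1), np.float64(88.4), np.float64(261.0), np.float64(87.4)]
44 [[431.9, -211.5], [683.3, -209.3], [688.9, -296.2], [431.7, -297.6]] [ 558.94047106 -253.64164333] 0.006990173493540361 [np.float64(251.5), np.float64(87.2), np.float64(257.2), np.float64(86.1)]
[ 514.75835157 -214.63904972]
[ 595.41648032 -212.44431673]
[ 515.57108367 -295.11743088]
[ 601.78252215 -296.2781545 ]
```

The gold-dot positions agree within 0.5 mm between the two cameras: (391.8, 256.5), (530.3, 237.1) and (636.3, 242). The stand is at (557.3, −254.2). I'll lift the middle carton first and weigh it.

```bash
cat >> h.py <<'E'
from plant import bot
S=np.array([557.3,-254.2]); SA=0.007; G=18; CL=250   # stand, grasp TCP height over carton base, carry height
CART={1:(636.3,242.0,0.22),2:(530.3,237.1,-0.245),3:(391.8,256.5,0.085-np.pi/2)}
def fz(n=5):
    v=[]
    for _ in range(n): bot.pause(0.04); v.append(bot.read_state()["contact_force"][2])
    return np.mean(v)
def grab(k,lift=25):
    x,y,a=CART[k]
    bot.move_gripper(87)
    bot.move_ptp((x,y,110),down(a)); f0=fz()
    bot.line_to((x,y,G),120); z0=bot.read_state()["tcp_pos"][2]
    bot.move_gripper(50,40)
    s=bot.read_state(); print("grip",k,"w",s["width"].round(1),"ff",np.round(s["finger_force"],1),"z0",z0.round(2))
    bot.line_to((x,y,G+lift),60); bot.pause(.1); f=fz()
    s=bot.read_state(); print("dFz",round(f-f0,2),"w",s["width"].round(1),"tcp",s["tcp_pos"].round(1),"t",round(s["t"],2))
    return f-f0
def putback(k):
    x,y,_=CART[k]
    bot.line_to((x,y,G+.5),50); bot.move_gripper(87); bot.line_to((x,y,110),200)
def place(k,bay):
    x,y,_=CART[k]; a=-np.pi/2+SA
    b=S+84*bay*np.array([np.cos(SA),np.sin(SA)])
    bot.line_to((x,y,CL),250)
    bot.line_to((b[0],b[1],CL),330,down(a))
    bot.line_to((b[0],b[1],38+G+12),200); bot.pause(.1)
    bot.line_to((b[0],b[1],38+G+.8),20); bot.pause(.15)
    s=bot.read_state(); print("down",s["tcp_pos"].round(2),"w",s["width"].round(1),"F",s["contact_force"].round(1),"t",round(s["t"],2))
    return b
E
python3 - <<'E'
from h import *
m=grab(2)
if abs(m)<4: putback(2); print("light; t",bot.read_state()["t"])
E
```

```text
Traceback (most recent call last):
  File "h.py", line 32, in grab
    s=bot.read_state(); print("grip",k,"w",s["width"].round(1),"ff",np.round(s["finger_force"],1),"z0",z0.round(2))
                                           ^^^^^^^^^^^^^^^^
AttributeError: 'float' object has no attribute 'round'
```

```bash
sed -i 's/s\["width"\].round(1)/round(s["width"],1)/g; s/z0.round(2)/round(z0,2)/' h.py
python3 - <<'E'
from h import *
s=bot.read_state(); print(s["width"],s["finger_force"],s["tcp_pos"],s["t"],s["contact_force"])
x,y,a=CART[2]; f0=s["contact_force"][2]
bot.line_to((x,y,G+25),60); bot.pause(.1); f=fz(); s=bot.read_state(); print(f,f-f0,s["width"],s["tcp_pos"],s["contact_force"],s["t"])
E
```

```text
69.71263482652999 39.97802697122097 [530.5226901  237.34611915  18.64263715] 9.4833 [-1.81865847 -0.4274962   4.53873569]
-1.3475098138847954 -5.886245500792162 69.86107106239848 [530.15370554 236.97873084  42.68886663] [-0.11268984 -0.24349015 -1.17708796] 10.3583
```

Lifted force is about −1.3 N, so this is a light carton. I'll put it back and try the right one.

Run:
```python
from h import *
putback(2); print("t",bot.read_state()["t"])
m=grab(1); print(fz())
if m>-4:
    putback(1); print("light; t",bot.read_state()["t"])
    m=grab(3); print(fz())
```

```text
t 12.175
grip 1 w 69.9 ff 40.0 z0 18.77
dFz -7.25 w 69.9 tcp [636.2 241.9  42.6] t 15.43
-7.171558556920512
```

Carton 1 is the heavy one (about 0.73 kg). It goes to the middle bay, and I'll route it a little further from the tall stack.

```bash
sed -i 's/^    bot.line_to((b\[0\],b\[1\],CL),330,down(a))/    bot.line_to((min(x,540),110,CL),330)\n&/' h.py
python3 - <<'E'
from h import *
b=place(1,0); print(fz())
cv2.imwrite("pics/p1.png",bot.camera("wrist")[:,:,::-1])
E
```

```text
down [ 557.26 -254.22   56.71] w 70.1 F [-0.7 -0.1 -7.6] t 21.21
-6.998984380650747
```

View pics/p1.png

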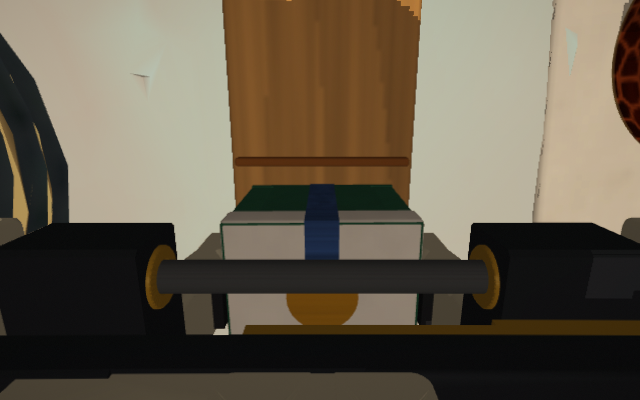

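The carton is centred between the board edges and clear of the rib at (235–410, 161), but the arm still carries its weight. I'll lower it in fine steps until the stand takes the load.

```bash
cat >> h.py <<'E'
def settle(b,stop,zmin=38+G-3):
    z=38+G+.8
    while z>zmin and fz(2)<stop: z-=.4; bot.line_to((b[0],b[1],z),20)
    print("settle z",round(z,1),"F",bot.read_state()["contact_force"].round(1))
def release(b):
    bot.move_gripper(84); s=bot.read_state(); print("rel",round(s["width"],1),s["contact_force"].round(1))
    bot.line_to((b[0],b[1],CL),220); s=bot.read_state(); print("t",round(s["t"],2),s["contact_force"].round(1))
E
python3 - <<'E'
from h import *
settle(S,-4); release(S)
i=bot.camera("top")[:,:,::-1]; j=bot.camera("wrist")[:,:,::-1]
cv2.imwrite("pics/p2.png",np.hstack([cv2.resize(i[140:265,370:450],None,fx=3.2,fy=3.2),j]))
E
```

```text
settle z 56.4 F [-0.8  1.3 -2.4]
rel 84.0 [ 0.3  0.  -0.2]
t 23.44 [-0.2 -0.  -0.3]
```

```bash
python3 -c "
import cv2;i=cv2.imread('pics/p2.png');print(i.shape);cv2.imwrite('pics/p2s.png',cv2.resize(i,(790,int(i.shape[0]*790/i.shape[1]))))"
```

```text
(400, 896, 3)
```

View pics/p2s.png

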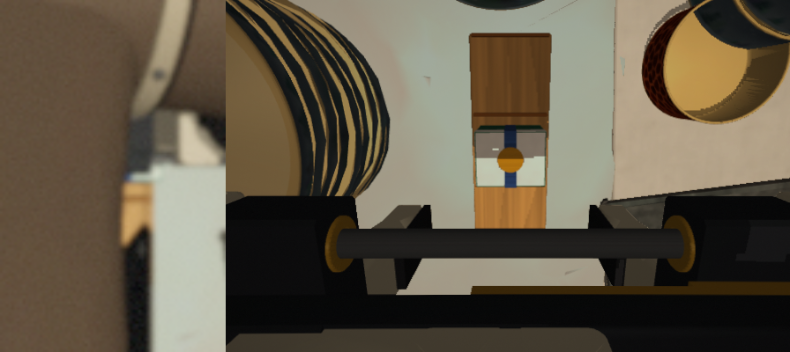

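The middle bay holds the heavy carton level and centred, gold dot at (511,160) on the board's centre line. Now a light carton, the y-gripped one, goes to the near bay, crossing the lids high.

```bash
sed -i 's/^    bot.move_ptp((x,y,110),down(a)); f0=fz()/    if bot.read_state()["tcp_pos"][1]<0:\n        bot.line_to((500,0,CL),350); bot.line_to((x,y,CL),350,down(a)); bot.line_to((x,y,110),250)\n    else: bot.move_ptp((x,y,110),down(a))\n    f0=fz()/; s/min(x,540),110/np.clip(x,480,540),110/' h.py
python3 - <<'E'
from h import *
m=grab(3)
if -3<m<-.6:
    b=place(3,-1)
    cv2.imwrite("pics/p3.png",bot.camera("wrist")[:,:,::-1])
E
```

```text
grip 3 w 56.0 ff 39.9 z0 18.5
dFz -1.32 w 55.9 tcp [391.7 256.3  42.7] t 29.02
down [ 473.34 -254.8    56.82] w 55.6 F [-0.5  0.5 -1.2] t 33.94
```

View pics/p3.png

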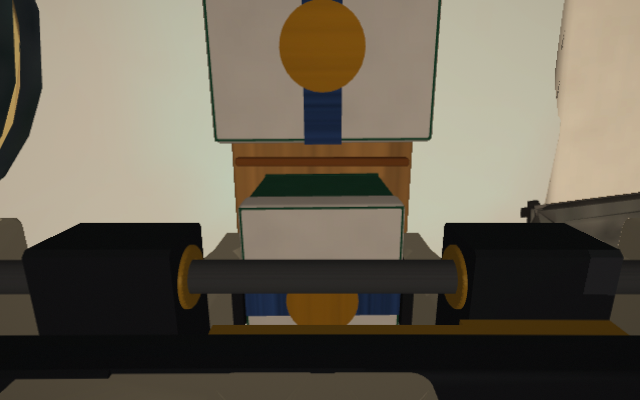

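The near carton is inside its bay: the rib is clear at row 161 and the board is centred around it. Releasing, then fetching the last one for the far bay.

Run:
```python
from h import *
release(S-84*np.array([np.cos(SA),np.sin(SA)]))
s=bot.read_state(); j=bot.camera("wrist")
import pickle; pickle.dump((s["tcp_pos"],s["eef_rot"],j),open("w2.pkl","wb"))
m=grab(2)
if -3<m<-.6:
    b=place(2,1)
    cv2.imwrite("pics/p4.png",np.hstack([cv2.resize(j,(400,250)),cv2.resize(bot.camera("wrist"),(400,250))])[:,:,::-1])
```

```text
rel 84.1 [ 0.4 -0.4  0.4]
t 35.73 [-0.8  0.   0.6]
grip 2 w 69.9 ff 40.0 z0 18.65
dFz -1.43 w 70.1 tcp [530.1 237.   42.7] t 41.59
down [ 641.26 -253.65   56.71] w 70.2 F [-0.6 -0.6 -0.9] t 46.58
```

View pics/p4.png

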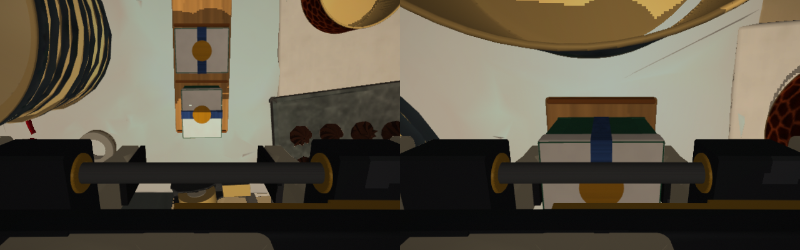

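Left half: near and middle cartons are seated and level, dots at (201,115) and (201,50). Right half: the last carton is over the far bay, inside the end rib. I'll release, back off and check.

Run:
```python
from h import *
release(S+84*np.array([np.cos(SA),np.sin(SA)]))
bot.line_to((500,-270,300),300,down(-np.pi/2)) ; bot.line_to((430,-230,330),300)
s=bot.read_state(); i=bot.camera("wrist"); cv2.imwrite("pics/p5.png",i[:,:,::-1]); print(s["t"],s["tcp_pos"])
hsv=cv2.cvtColor(i,cv2.COLOR_RGB2HSV); m=cv2.inRange(hsv,(15,170,100),(25,255,255))
c=bot.get_calibration("wrist")
n,_,st,ce=cv2.connectedComponentsWithStats(m)
for k in range(1,n):
    if 200<st[k,4]<1500: 
        w=wray(c,s["tcp_pos"],s["eef_rot"],ce[k],98); print(ce[k].round(1),st[k,4],w.round(1),"rel stand",(w[:2]-S).round(1))
```

```text
rel 84.1 [ 0.2  0.3 -0.2]
t 48.18 [ 0.5 -0.1 -0.9]
49.2667 [ 430.21352239 -229.37826147  329.91085459]
[331.1  31.2] 1382 [ 568.1 -238.7   98. ] rel stand [10.8 15.5]
[346.9  41.8] 514 [ 558.5 -254.7   98. ] rel stand [ 1.2 -0.5]
[355.8  81.7] 307 [ 520.3 -264.6   98. ] rel stand [-37.  -10.4]
[312.6 125.1] 684 [ 476.2 -219.8   98. ] rel stand [-81.1  34.4]
[376.  128.7] 208 [ 472.5 -287.6   98. ] rel stand [-84.8 -33.4]
[345.5 127.7] 394 [ 473.5 -254.9   98. ] rel stand [-83.8  -0.7]
```

View pics/p5.png

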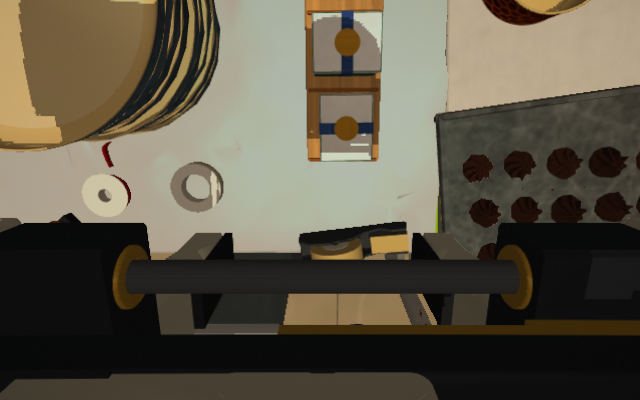

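Near and middle cartons sit within about 1 mm of their bay centres, and the spool and roll are untouched. The far one is out of frame, so I'll check it numerically and then hand in.

Run:
```python
from h import *
bot.line_to((530,-254,320),300); bot.pause(.2)
s=bot.read_state(); i=bot.camera("wrist"); c=bot.get_calibration("wrist")
hsv=cv2.cvtColor(i,cv2.COLOR_RGB2HSV); m=cv2.inRange(hsv,(15,150,80),(26,255,255))
n,_,st,ce=cv2.connectedComponentsWithStats(m); bad=True
for k in range(1,n):
    w=wray(c,s["tcp_pos"],s["eef_rot"],ce[k],98)[:2]-S
    if 150<st[k,4]<1500: 
        print(st[k,2:5],w.round(1))
        if np.hypot(w[0]-84,w[1]-.6)<4: bad=False
print("far ok",not bad,s["t"])
if not bad: print(bot.close_job())
```

```text
[ 95  28 383] [ 120.1 -242.8]
[ 26  28 546] [83.7  0.1]
[ 24  24 450] [ 1.  -0.6]
[ 23  22 390] [-84.   -1.2]
[  9  48 192] [-161.5  238.4]
[ 37  16 528] [-202.2  -57.2]
far ok True 50.0083
the job is handed in; nothing more can be done
None
```

The job is handed in at about 50 s: all three cartons are on the stand within about 1 mm of their bay centres, heavy one first in the middle, with the middle and far cartons turned 90° in their bays to clear the lid stack.

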